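# Rotate vial bins on a two-tier louvered rack

### The job

Restock the louvered vial rack first in, first out. Unhook the blue bin of old stock from the rear (upper) rail and hang it on the front (lower) rail, then hang the yellow bin of new stock on the rear rail behind it, both in the free bay beside the grey bins with their lips caught over the rail and hanging straight and still. Keep both bins roughly upright all the time, do not knock anything else on the bench about, and let go of everything at the end.

Things in the scene. Friction and masses are not known exactly. Their poses are not given: they have to be found in the camera images.
- old_bin: Blue plastic bin (old stock, orange vial caps), at the start hanging on the rear rail. 80 mm deep (x) x 110 wide (y) x 70 high, walls 4 mm, about 0.25 to 0.5 kg, packed with vials that cannot come out. Origin: centre of its underside; z up; -x is its front, +x its back with the hooked lip.
- old_bin_grip (a point): Centre of the blue bin's grip block: rigid, black, 40 (x) x 24 (y) x 24 mm, carried over the middle of the bin by two thin struts in the plane y = 0; its centre is 105 mm above the bin's underside. Axes as the bin's.
- old_bin_lip (a point): Blue bin's lip, at the middle of the roof of its slot (bin x = 46, y = 0, z = 66 mm). The lip runs the bin's whole width: 4 mm thick, it reaches back from the wall's top (outer back face at bin x = 40 mm) and turns down at bin x = 52 to 56 mm to z = 50 mm, so the slot over the rail is 12 mm wide, 16 mm deep, open below.
- new_bin: Yellow plastic bin (new stock, green vial caps), standing on the bench left or right of the rack, yaw up to 0.5 rad. Same shape as the blue one: 80 mm deep (x) x 110 wide (y) x 70 high, walls 4 mm, about 0.25 to 0.5 kg, packed with vials that cannot come out. Origin: centre of its underside; z up; -x is its front, +x its back with the hooked lip.
- new_bin_grip (a point): Centre of the yellow bin's grip block: rigid, black, 40 (x) x 24 (y) x 24 mm, carried over the middle of the bin by two thin struts in the plane y = 0; its centre is 105 mm above the bin's underside. Axes as the bin's.
- new_bin_lip (a point): Yellow bin's lip, at the middle of the roof of its slot (bin x = 46, y = 0, z = 66 mm). The lip runs the bin's whole width: 4 mm thick, it reaches back from the wall's top (outer back face at bin x = 40 mm) and turns down at bin x = 52 to 56 mm to z = 50 mm, so the slot over the rail is 12 mm wide, 16 mm deep, open below.
- rack: Fixed grey steel rack, two rails along its y, front to -x (robot side). Origin at bench level under the middle of the free bay. Rails run y = -100 to +220 mm between dark posts (12 mm wide, 20 mm deep, 318 mm high at the rear rail, 96 mm at the front one). Grey bins of the same shape are fixed on both rails at y = 100 to 210 mm: the free bay is y = -100 to +100 mm.
- front_rail (a point): Middle of the top edge of the front, lower rail (rack x = -15, y = 0, z = 96 mm), axes as the rack's. The rail is an upstanding strip 4 mm thick (x) along y, free behind for the lip (25 mm). Below it a louver slopes forward and down: a bin dropped on the rail is guided forward a few mm and hangs upright (nose 2 degrees down).
- rear_rail (a point): Middle of the top edge of the rear, upper rail (rack x = 115, y = 0, z = 186 mm); shaped like the front rail.
- front_seat (a point): Origin (underside centre) of a bin that hangs on the front rail in the middle of the free bay: rack x = -65, y = 0, z = 30 mm; axes as the rack's.
- rear_seat (a point): The same for the rear rail: rack x = 65, y = 0, z = 120 mm.
- light_strip (a point): Underside of the fixed white light strip across the whole rack above the rear rail: rack x = 59 to 113 mm, z = 286 to 317 mm; this point is at the middle of its depth, at y = 0. A vertical gripper on a bin on the rear rail hits it: lean about 40 degrees back towards the rack's front. A bin can be raised at most 45 mm under it.
- tip_box: Bystander: clear pipette-tip box with blue lid, 87 x 122 x 60 mm, loose, on the side of the rack where the yellow bin is not. Origin: centre of underside.
- tall_bottle: Bystander: white bottle with blue cap, 60 mm diameter, 150 mm high, loose, standing close behind the yellow bin. Origin: centre of underside.
- jar: Bystander: amber jar with white cap, 56 mm diameter, 70 mm high, loose, in front of the yellow bin. Origin: centre of underside.
- wash_bottle: Bystander: white bottle with red cap, 58 mm diameter, 140 mm high, loose, in front of the rack. Origin: centre of underside.
- marker: Bystander: marker pen 130 x 14 x 12 mm lying on the bench, loose. Origin: centre of underside.
- timer: Bystander: grey bench timer 60 x 70 x 22 mm, loose. Origin: centre of underside.

How it is judged:
On the way, in this order (a step that is already met when the one before it is completed fails the run):
1. the blue bin hangs by its lip on the front rail, in the free bay (x of old_bin in the frame of front_seat between -0.012 and 0.012 m and y of old_bin in the frame of front_seat between -0.06 and 0.06 m and z of old_bin in the frame of front_seat between -0.007 and 0.007 m and angle between old_bin's own z axis and vertical below 0.15 rad and angle between the x axis of old_bin and the x axis of front_seat, either way round below 0.12 rad and linear speed of old_bin below 0.03 m/s and contact force between old_bin and rack above 0.5 N), for 0.2 s.
2. the yellow bin hangs by its lip on the rear rail, in the free bay (x of new_bin in the frame of rear_seat between -0.012 and 0.012 m and y of new_bin in the frame of rear_seat between -0.06 and 0.06 m and z of new_bin in the frame of rear_seat between -0.007 and 0.007 m and angle between new_bin's own z axis and vertical below 0.15 rad and angle between the x axis of new_bin and the x axis of rear_seat, either way round below 0.12 rad and linear speed of new_bin below 0.03 m/s and contact force between new_bin and rack above 0.5 N), for 0.2 s.
At the end, for the whole second after the job is handed in: The blue bin hangs on the front rail and the yellow bin on the rear rail: each origin within 12 mm in x, 60 mm in y and 7 mm in z of its seat, upright within 0.15 rad, square to the rail within 0.12 rad, bearing on the rack, at rest and released (all of step 1 and all of step 2); the robot touches nothing.
It fails at once if a bystander is knocked aside (25 mm) (distance of any of tip_box, tall_bottle, jar, wash_bottle, marker, timer from where it was at the start of the episode above 0.025 m).
It fails at once if a bystander is tipped over (0.5 rad) (angle between any of tip_box, tall_bottle, jar, wash_bottle, marker, timer's own z axis and vertical above 0.5 rad).
It fails at once if a bin is tipped more than 0.7 rad (angle between any of old_bin, new_bin's own z axis and vertical above 0.7 rad).
It also fails if it takes over 48 s, if anything falls off the work surface, if the arm or the gripper's body presses on something with over 40 N, if the wrist force passes 120 N, or if a joint passes its speed limit or range.

### The arm

A 6-joint arm with a two-finger parallel gripper is mounted at the origin on the work surface. World frame = base frame: x ahead of the robot, y to its left, z up, the work surface at z = 0. Lengths are in m, angles in rad, forces in N, time in s.
With the tool pointing down it reaches from about 0.35 to 0.725 m from the base axis. Payload 6 kg.
Tool frame: the origin (TCP) lies at the very end of the fingers, on their centre line; the grasp point (between the pads) lies 19 mm behind it; z points along the fingers, y is the line along which they close (so a half turn about z gives the same grasp; the last joint's range is limited). The gripper opens to 85 mm and grips with 20 to 120 N. Pads are 22 mm wide; open, the fingers measure 114 mm over their backs; the gripper's body (76 mm by 85 mm) begins 54 mm behind the grasp point. The pads swing forward as they close: fully open they stand 13 mm farther back than shut.
Start: joints at [1.614, 0.04, 0.085, 0, -1.615, -0.334], TCP at [0.172, 0.575, 0.231] pointing down, gripper open.
Joint ranges: [-2.56, 2.56], [-1.29, 2.01], [-1.08, 1.49], [-3.29, 1.98], [-2.81, -0.18], [-2.99, 2.99]. Speed limits (rad/s): [2.57, 2.57, 3.01, 3.14, 3.14, 3.14].

### API

Orientations are given as a unit quaternion [w, x, y, z].
In Python, from bench import robot gives the robot as it stands.
- The arm moves only by the tool apply_moves, never from a script. Its argument "plan" is a list of rows, each an object with "xyz": the shift along the tool's x, y, z in mm, a list of three; "turn": the turn, a rotation vector about the tool's x, y, z in degrees, a list of three; "gripper": the opening, from 0 (shut) to 1 (fully open). A call has exactly 10 rows; each row is the pose to reach, as a shift and turn from the pose commanded when the call began, along the tool's axes at that moment; what a row does not reach only later rows make up. A row lasts 1/8 s, in which the tool goes at most 62.5 mm and 10.7 degrees, less where a joint would pass 70% of its speed; a pose out of reach is approached as far as the arm can. A call with a gripper value outside its range is refused whole. The fingers move at their own pace and stop on an object; "newtons" is the grip in N (left out, the last holds). Time passes only in rows, so rows that repeat a pose let the fingers close, or fill a call up. It gives the time, the measured TCP pose, the force, the opening and the grip force at its end, in the units of the state.
- robot.get_state(): the state, without advancing time (a new reading comes with each control period).
- robot.capture(name): name is "side" or "top" or "wrist"; returns a dict with "pixels" (384x512x3 uint8, blue, green, red), "z_map" (384x512 float32, m along the optical axis (not along the pixel's ray), 0 where there is no reading), "vertical_fov" (degrees; the focal length in pixels is half the picture's height over the tangent of half this angle, whatever the lens; pixels are square), "cx", "cy" (the principal point, pixels), "rvec" (rotation vector, rad) and "tvec" (3), from world to camera coordinates, as OpenCV has them; the wrist camera has in their place "tool_from_camera" (4x4, takes a point from camera to tool coordinates, whose origin is the TCP and whose axes are the flange's). Camera axes: x right, y down, z forward; pixel columns grow to the right and rows downward; lengths in m; the calibration is good to about 2 mm. The wrist camera is an equidistant fisheye: a pixel r from the principal point sees the ray r / f radians off the axis. A picture is of the moment at which its call begins: read the wrist's pose just before it.
- robot.finish_job(): hands the job in; it is judged then, once.
The state is a dict: "time": time; "joint_pos": joint angles; "joint_vel": joint speeds; "joint_torque": joint torques, N m; "tcp_pos": TCP position; "tcp_rot": TCP orientation; "force": force on the tool from outside, world axes, zero at the start; "moment": the same for the moment, N m; "finger_gap": finger opening in m; "grip_force": force on a finger pad.
Only numpy, scipy, OpenCV 4.12 (cv2) and the standard library are available. Lean on these libraries where they do the work, as an engineer would, in place of code of your own. Each camera call takes 0.05 s, during which the arm holds its last target. There are 200 camera calls.

## Working session

There is one attempt and no reset: what is moved stays moved. The work goes in short steps, Python scripts to look and compute and a tool call to move; the robot and the scene stay as the last step left them, time stands still between calls to the robot, and variables do not carry over. Pictures are saved under pics/ and viewed, at most 10 in all, crops included, and the job is handed in when it is done.

Besides the shell and the picture viewer there is one more tool, called after "Emit:" by a JSON object that holds its "method" and its "body", one argument or row to a line. apply_moves: Moves the arm, as the interface text tells. Its arguments: {"type":"object","properties":{"plan":{"type":"array"},"newtons":{"type":"number"}},"required":["plan"]}

```bash
mkdir -p pics && ls && cat > h.py <<'E'
import numpy as np, cv2
from scipy.spatial.transform import Rotation as R
from bench import robot
def cap(n,save=None):
    c=robot.capture(n)
    if save: cv2.imwrite('pics/'+save,c['pixels'])
    return c
def cloud(c):
    h,w=c['z_map'].shape; f=h/2/np.tan(np.radians(c['vertical_fov'])/2)
    v,u=np.mgrid[:h,:w]; z=c['z_map']
    P=np.stack([(u-c['cx'])/f*z,(v-c['cy'])/f*z,z],-1)
    M=cv2.Rodrigues(np.array(c['rvec'],float))[0]
    W=(P-np.array(c['tvec']).ravel())@M
    W[z<=0]=np.nan
    return W
E
python3 - <<'E'
from h import *
for n in('side','top'):
    c=cap(n,n+'0.png'); W=cloud(c); np.savez('/tmp/'+n,W=W,p=c['pixels'],cx=c['cx'],cy=c['cy'],rv=c['rvec'],t=c['tvec'],fov=c['vertical_fov'])
    M=cv2.Rodrigues(np.array(c['rvec'],float))[0]
    print(n,'campos',-M.T@np.array(c['tvec']).ravel(),c['vertical_fov'])
print(robot.get_state())
E
```

```text
pics
side campos [0.45953625 0.73377344 1.00263971] 51.83556760370158
top campos [ 0.36263295 -0.01634544  1.36685692] 53.24095860728058
{'time': 0.1, 'joint_pos': array([ 1.61365431e+00,  4.07604352e-02,  8.39101648e-02, -4.05871905e-04,
       -1.61549907e+00, -3.33714346e-01]), 'joint_vel': array([-0.00088896,  0.00013525,  0.00234938, -0.00027377, -0.00026043,
        0.00214252]), 'joint_torque': array([-5.31737940e-03, -3.69347692e+01,  3.48279297e+01,  6.95174843e+00,
       -4.59665011e-03,  1.53985518e-07]), 'tcp_pos': array([0.17190114, 0.57453985, 0.23037399]), 'tcp_rot': array([ 8.00732645e-04,  9.89444919e-01, -1.44907241e-01, -5.38136434e-05]), 'force': array([-0.45212753, -0.07875674, -0.31529307]), 'moment': array([-0.01513106, -0.00498483,  0.00097097]), 'grip_force': 0.0, 'finger_gap': 0.08537964989894187}
```

View pics/top0.png

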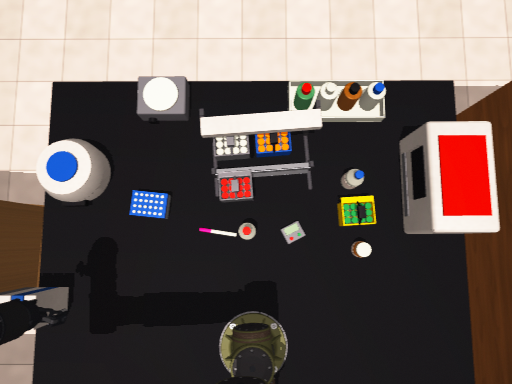

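View pics/side0.png

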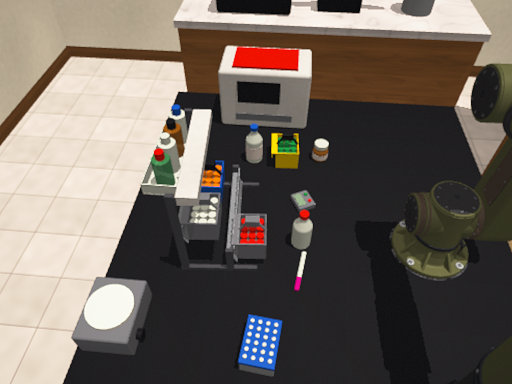

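The top view shows the yellow bin at (357,210), with the bottle behind it at (353,178) and the jar in front at (362,249). The blue bin's orange caps are at (273,142), partly under the light strip. The front rail runs from (213,171) to (312,165), the wash bottle is at (247,231) and the timer at (293,232). The side view agrees.

```bash
cat >> h.py <<'E'
def load(n): return np.load('/tmp/'+n+'.npz')
def line(P): # fit xy line -> centroid, angle
    c=np.median(P[:,:2],0); vx,vy,x,y=cv2.fitLine(P[:,:2].astype(np.float32),cv2.DIST_HUBER,0,.001,.001).ravel(); return (x,y),np.arctan2(vy,vx)
E
python3 - <<'E'
from h import *
for n in('top','side'):
    d=load(n);W=d['W'];hsv=cv2.cvtColor(d['p'],cv2.COLOR_BGR2HSV);H,S,V=[hsv[...,i].astype(int) for i in range(3)]
    x,y,z=[W[...,i] for i in range(3)]
    def rep(name,m):
        P=W[m]; 
        if len(P)<5: print(n,name,len(P));return
        r=cv2.minAreaRect((P[:,:2]*1000).astype(np.float32))
        print(n,name,len(P),'med',np.median(P,0).round(4),'min',P.min(0).round(3),'max',P.max(0).round(3),'rect',np.round(r[0],1),np.round(r[1],1),round(r[2],2))
    reg=(x>.3)&(x<.85)&(y>-.25)&(y<.3)
    rep('strip',reg&(z>.30)&(z<.33)&(S<60)&(V>120))
    rep('frontrail',reg&(z>.088)&(z<.103)&(S<60)&(x>.42))
    rep('post/r rail',reg&(z>.17)&(z<.2)&(S<60))
    yb=(x>.3)&(x<.6)&(y<-.2)&(y>-.5)
    rep('yellow',yb&(H>22)&(H<35)&(S>150)&(z>.06)&(z<.08))
    rep('ygrip',yb&(z>.108)&(z<.125)&(V<60))
    rep('blue',reg&(H>105)&(H<130)&(S>150)&(z>.15))
    rep('orange',reg&(H>8)&(H<20)&(S>150)&(z>.15))
    rep('bgrip',reg&(z>.2)&(z<.27)&(V<60))
    rep('bystL',yb&(z>.08)&(z<.16)&(V>60))
    rep('jar',yb&(z>.06)&(z<.08)&(S<60)&(V>120))
    rep('wash',reg&(z>.125)&(z<.16)&(x<.5))
    rep('timer',reg&(z>.017)&(z<.03)&(y<0)&(x<.5))
E
```

```text
top strip 2403 med [ 0.6884 -0.0281  0.3173] min [ 0.652 -0.2    0.3  ] max [0.73  0.145 0.325] rect [690.7 -28.3] [ 55.5 343.6] 4.19
top frontrail 515 med [0.5872 0.0575 0.0975] min [ 0.49  -0.249  0.088] max [0.85  0.3   0.103] rect [669.2  26. ] [549.1 359.5] 89.75
top post/r rail 510 med [0.6483 0.0591 0.1789] min [ 0.619 -0.09   0.17 ] max [0.69  0.119 0.199] rect [658.4  14.2] [ 66.9 209.5] 3.56
top yellow 323 med [ 0.4878 -0.3614  0.0705] min [ 0.407 -0.418  0.06 ] max [ 0.508 -0.302  0.079] rect [ 457.  -359.5] [ 95.9 112.3] 3.21
top ygrip 83 med [ 0.4501 -0.3572  0.1176] min [ 0.431 -0.368  0.11 ] max [ 0.467 -0.346  0.125] rect [ 449.  -357.3] [37.  21.5] 2.29
top blue 177 med [ 0.6361 -0.0794  0.1843] min [ 0.629 -0.124  0.151] max [ 0.703 -0.013  0.216] rect [665.6 -68. ] [ 67.3 109.9] 4.37
top orange 186 med [ 0.6705 -0.0694  0.1764] min [ 0.638 -0.192  0.152] max [ 0.848 -0.02   0.291] rect [ 723.7 -126.5] [ 97.8 264.5] 41.87
top bgrip 85 med [ 0.6642 -0.0659  0.235 ] min [ 0.642 -0.185  0.202] max [0.75  0.135 0.266] rect [688.8 -28.7] [100.2 320.5] 4.14
top bystL 273 
[... 1443 characters left out ...]
1.7 -89.4] [116.6 303.8] 37.43
side bgrip 280 med [0.7093 0.1455 0.2331] min [ 0.64  -0.188  0.201] max [0.751 0.151 0.27 ] rect [688.4 -21.8] [102.9 339.9] 3.96
side bystL 280 med [ 0.563  -0.3328  0.1048] min [ 0.417 -0.365  0.08 ] max [ 0.594 -0.312  0.153] rect [ 504.9 -337.8] [178.   46.6] 2.71
side jar 167 med [ 0.3365 -0.3565  0.0694] min [ 0.301 -0.395  0.06 ] max [ 0.589 -0.311  0.079] rect [ 445.8 -352.7] [291.6  51.3] 8.45
side wash 84 med [0.3878 0.0233 0.1375] min [0.375 0.004 0.125] max [0.4   0.035 0.143] rect [387.6  19.7] [26.8 27.5] 40.18
side timer 290 med [ 0.3837 -0.1348  0.0218] min [ 0.344 -0.177  0.017] max [ 0.424 -0.094  0.027] rect [ 383.4 -137.8] [60.4 71. ] 26.11
```

```bash
python3 - <<'E'
from h import *
a=np.radians(4.19);A=np.array([[np.cos(a),-np.sin(a)],[np.sin(a),np.cos(a)]]);o=np.array([.6093,-.0944])
for n in('top','side'):
    d=load(n);W=d['W'];hsv=cv2.cvtColor(d['p'],cv2.COLOR_BGR2HSV);H,S,V=[hsv[...,i].astype(int) for i in range(3)]
    r=(W[...,:2]-o)@A; X,Y=r[...,0],r[...,1]; Z=W[...,2]
    def f(name,m,lin=0):
        P=np.c_[r[m],Z[m]]*1000
        if len(P)<4: print(n,name,len(P));return
        rc=cv2.minAreaRect(P[:,:2].astype(np.float32))
        print(n,name,len(P),'med',np.median(P,0).round(1),'5%',np.percentile(P,3,0).round(0),'95%',np.percentile(P,97,0).round(0),np.round(rc[0],1),np.round(rc[1],1),round(rc[2],1), 'line' ,np.polyfit(P[:,1],P[:,0],1).round(4) if lin else '')
    m=(abs(X+.015)<.015)&(abs(Z-.096)<.008)&(S<80)&(Y>-.09)&(Y<.09); f('frail',m,1)
    m=(abs(X+.015)<.03)&(abs(Z-.092)<.012)&(Y<-.08)&(Y>-.13); f('fpost',m)
    m=(X>-.12)&(X<-.03)&(Z>.085)&(Z<.115)&(Y>.08)&(Y<.23); f('fgrey rim/body',m)
    m=(X>-.12)&(X<-.03)&(Z>.13)&(Z<.155)&(Y>.08)&(Y<.23); f('fgrey grip',m)
    m=(X>.0)&(X<.115)&(Z>.225)&(Z<.245)&(Y>-.05)&(Y<.09); f('blue griptop',m)
    m=(X>.0)&(X<.115)&(Z>.18)&(Z<.2)&(H>105)&(H<130)&(S>150)&(Y>-.09)&(Y<.095); f('blue rim',m)
    m=(X<.03)&(X>-.0)&(Z>.18)&(Z<.2)&(H>105)&(H<130)&(S>150)&(Y>-.09)&(Y<.095); f('blue front rim',m,1)
    m=(Z>.30)&(Z<.33)&(X>.03)&(X<.15)&(Y>-.13)&(Y<.25); f('strip',m)
E
```

```text
top frail 83 med [-15.5  -5.1  95.4] 5% [-18. -86.  90.] 95% [-13.  81. 101.] [-15.4  -0.1] [179.3   5.3] 89.8 line [ 1.6000e-03 -1.5423e+01]
top fpost 36 med [  -9.  -102.1   96. ] 5% [ -17. -111.   85.] 95% [  4. -83. 101.] [ -6.6 -96.9] [27.8 22.7] 86.9 line 
top fgrey rim/body 424 med [-71.2 152.   90.1] 5% [-105.  102.   85.] 95% [-33. 208. 106.] [-68.  154.6] [110.   74.3] 89.7 line 
top fgrey grip 97 med [-64.9 153.9 147.7] 5% [-84. 143. 142.] 95% [-46. 166. 152.] [-65.2 154.5] [40.8 23.5] 0.8 line 
top blue griptop 85 med [ 57.4  22.7 235.1] 5% [ 44.  11. 226.] 95% [ 72.  34. 240.] [58.3 21.9] [24.3 29. ] 86.7 line 
top blue rim 102 med [ 29.7  14.7 187.9] 5% [ 25. -32. 181.] 95% [ 81.  76. 192.] [54.7 22.2] [109.8  61.3] 89.2 line 
top blue front rim 51 med [ 26.2  25.8 187.3] 5% [ 25. -30. 181.] 95% [ 28.  75. 191.] [26.8 22.4] [  4.5 107.8] 0.0 line [1.30000e-03 2.63419e+01]
top strip 2497 med [ 84.5  60.1 317.3] 5% [  59. -104.  306.] 95% [116. 224. 321.] [97.5 59.8] [344.   78.4] 89.9 line 
side frail 62 med [-16.9  12.1  94.7] 5% [-18. -74.  89.] 95% [-15.  84.  99.] [-
[... 240 characters left out ...]
 103.   85.] 95% [-33. 212. 106.] [-67.7 156.4] [ 75.5 113.8] 0.2 line 
side fgrey grip 147 med [-65.8 163.7 145.1] 5% [-85. 147. 131.] 95% [-46. 170. 148.] [-65.6 158.3] [39.5 25.1] 2.9 line 
side blue griptop 78 med [ 56.2  27.9 233.4] 5% [ 42.  14. 227.] 95% [ 69.  38. 237.] [55.3 24.8] [28.3 27.1] 87.9 line 
side blue rim 111 med [ 32.2  44.7 185.2] 5% [ 24. -30. 181.] 95% [ 74.  80. 191.] [49.  25.2] [113.7  54.1] 87.8 line 
side blue front rim 55 med [ 25.9  29.2 185.4] 5% [ 24. -28. 181.] 95% [ 30.  79. 189.] [25.8 24.7] [111.    7.6] 89.8 line [-1.5000e-03  2.6126e+01]
side strip 2176 med [ 85.1 101.5 315.7] 5% [ 58. -99. 303.] 95% [125. 233. 318.] [96.5 63.1] [348.2  78.3] 89.8 line
```

```bash
cat >> h.py <<'E'
AY=np.radians(4.19); O=np.array([.6085,-.0944])
def rackpt(x,y,z): # mm -> m world
    c,s=np.cos(AY),np.sin(AY); return np.array([O[0]+(c*x-s*y)/1000,O[1]+(s*x+c*y)/1000,z/1000])
def rot(lean,yaw): # tool rotation
    l=np.radians(lean);B=np.array([[np.cos(l),0,np.sin(l)],[0,-1,0],[np.sin(l),0,-np.cos(l)]])
    return R.from_euler('z',yaw)*R.from_matrix(B)
def cur():
    s=robot.get_state();q=s['tcp_rot'];return s,np.array(s['tcp_pos']),R.from_quat([q[1],q[2],q[3],q[0]])
def grip(): # grasp point now in rack mm, and lean/yaw
    s,p,r=cur();g=p-r.apply([0,0,.019]);c,si=np.cos(AY),np.sin(AY);d=(g-[*O,0])*1000
    return np.round([c*d[0]+si*d[1],-si*d[0]+c*d[1],d[2]],1)
def plan(*targets): # (grasp point world, lean, yaw) in turn, from current pose
    s,p,r=cur(); print('t',round(s['time'],2),'grip rack',grip(),'gap',round(s['finger_gap'],4),'gf',round(s['grip_force'],1),'F',np.round(s['force'],1),'q',np.round(s['joint_pos'],2))
    for g,l,y in targets:
        t=rot(l,y);tp=g+t.apply([0,0,.019])
        print('xyz',(r.inv().apply(tp-p)*1000).round(1),'turn',np.degrees((r.inv()*t).as_rotvec()).round(2))
E
python3 - <<'E'
from h import *
w=rot(50,AY)
plan((rackpt(64.5,22.5,225)-w.apply([0,0,.13]),50,AY),(rackpt(64.5,22.5,225),50,AY),(rackpt(-150,22.5,350),25,AY))
E
```

```text
t 0.1 grip rack [-386.5  699.1  249.4] gap 0.0854 gf 0.0 F [-0.5 -0.1 -0.3] q [ 1.61  0.04  0.08 -0.   -1.62 -0.33]
xyz [582.9 502.  -65.1] turn [  9.18  49.44 -19.47]
xyz [675.9 466.5  18.4] turn [  9.18  49.44 -19.47]
xyz [ 469.4  545.3 -101.5] turn [  4.64  24.73 -20.5 ]
```

Emit:
{"method": "apply_moves", "body": {
  "plan": [
    {"xyz":[60,50,-60],"turn":[0,0,-4],"gripper":1},
    {"xyz":[110,90,-100],"turn":[0,2,-8],"gripper":1},
    {"xyz":[155,130,-100],"turn":[1,5,-12],"gripper":1},
    {"xyz":[200,170,-100],"turn":[2,9,-16],"gripper":1},
    {"xyz":[245,210,-100],"turn":[3,13,-20],"gripper":1},
    {"xyz":[290,255,-100],"turn":[4,17,-20],"gripper":1},
    {"xyz":[330,300,-100],"turn":[4,21,-20],"gripper":1},
    {"xyz":[370,350,-100],"turn":[5,25,-20],"gripper":1},
    {"xyz":[405,395,-100],"turn":[5,30,-20],"gripper":1},
    {"xyz":[435,445,-100],"turn":[6,35,-20],"gripper":1}
  ]
}}

```text
time: 1.35
tcp_pos: [0.4536, 0.0479, 0.3309]
tcp_rot: [-0.007, 0.952, 0.034, 0.305]
force: [0.8, 0.5, 0.3]
finger_gap: 0.0855
grip_force: 0.0
```

```bash
python3 - <<'E'
from h import *
w=rot(50,AY)
plan((rackpt(64.5,22.5,225)-w.apply([0,0,.13]),50,AY),(rackpt(64.5,22.5,225),50,AY))
E
```

```text
t 1.35 grip rack [-155.1  153.4  346.4] gap 0.0855 gf 0.0 F [0.8 0.5 0.3] q [ 0.9  -0.95 -0.69  0.46 -1.41  0.76]
xyz [ 80.4 130.  100.9] turn [ 0.45 14.53  0.13]
xyz [113.  129.  226.7] turn [ 0.45 14.53  0.13]
```

Emit:
{"method": "apply_moves", "body": {
  "plan": [
    {"xyz":[25,40,20],"turn":[0,5,0],"gripper":1},
    {"xyz":[45,75,50],"turn":[0,10,0],"gripper":1},
    {"xyz":[65,105,80],"turn":[0,14,0],"gripper":1},
    {"xyz":[80,130,100],"turn":[0.5,14.5,0],"gripper":1},
    {"xyz":[80,130,100],"turn":[0.5,14.5,0],"gripper":1},
    {"xyz":[80,130,100],"turn":[0.5,14.5,0],"gripper":1},
    {"xyz":[80,130,100],"turn":[0.5,14.5,0],"gripper":1},
    {"xyz":[80,130,100],"turn":[0.5,14.5,0],"gripper":1},
    {"xyz":[80,130,100],"turn":[0.5,14.5,0],"gripper":1},
    {"xyz":[80,130,100],"turn":[0.5,14.5,0],"gripper":1}
  ]
}}

```text
time: 2.6
tcp_pos: [0.585, -0.072, 0.297]
tcp_rot: [-0.016, 0.906, 0.034, 0.421]
force: [0.3, 0.0, 0.3]
finger_gap: 0.0855
grip_force: 0.0
```

```bash
python3 - <<'E'
from h import *
plan((rackpt(64.5,22.5,225),50,AY))
s,p,r=cur(); c=cap('wrist','w1.png'); W=c['z_map']; np.savez('/tmp/w1',z=W,p=c['pixels'],T=c['tool_from_camera'],cx=c['cx'],cy=c['cy'],fov=c['vertical_fov'],tp=p,tr=r.as_matrix())
print(c['tool_from_camera'],c['vertical_fov'],c['cx'],c['cy'])
E
```

```text
t 2.6 grip rack [-36.4  24.  309.2] gap 0.0855 gf 0.0 F [0.3 0.  0.3] q [ 0.32 -0.76 -0.71  0.27 -0.78  1.21]
xyz [  0.7   1.7 131.4] turn [-0.07  0.16  0.03]
[[-2.62684307e-05 -9.64893798e-01 -2.62640359e-01  6.77376269e-02]
 [ 9.99999911e-01 -1.36031752e-04  3.99739650e-04 -2.09798254e-04]
 [-4.21433737e-04 -2.62640325e-01  9.64893715e-01 -1.43386930e-01]
 [ 0.00000000e+00  0.00000000e+00  0.00000000e+00  1.00000000e+00]] 65.70646984690485 255.57338700836598 194.93252694397546
```

View pics/w1.png

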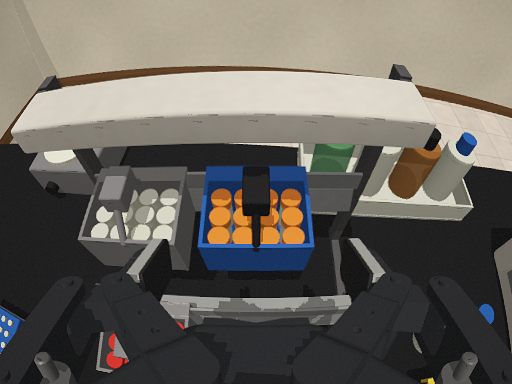

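The wrist view shows the blue bin's grip block, at (256,190), midway between the open fingers at (150,265) and (362,265), and the path is clear under the strip.

Emit:
{"method": "apply_moves", "body": {
  "plan": [
    {"xyz":[0,1,25],"turn":[0,0,0],"gripper":1},
    {"xyz":[0,1.5,60],"turn":[0,0,0],"gripper":1},
    {"xyz":[0.5,1.5,90],"turn":[0,0,0],"gripper":1},
    {"xyz":[0.5,1.5,112],"turn":[0,0,0],"gripper":1},
    {"xyz":[0.5,1.5,125],"turn":[0,0,0],"gripper":1},
    {"xyz":[0.5,1.5,130],"turn":[0,0,0],"gripper":1},
    {"xyz":[0.5,1.5,130],"turn":[0,0,0],"gripper":0.7},
    {"xyz":[0.5,1.5,130],"turn":[0,0,0],"gripper":0.5},
    {"xyz":[0.5,1.5,130],"turn":[0,0,0],"gripper":0.4},
    {"xyz":[0.5,1.5,130],"turn":[0,0,0],"gripper":0.3}
  ],
  "newtons": 60
}}

```text
time: 3.9
tcp_pos: [0.6846, -0.0661, 0.2143]
tcp_rot: [-0.016, 0.906, 0.034, 0.422]
force: [-2.3, 2.8, 0.6]
finger_gap: 0.0256
grip_force: 1.5
```

Emit:
{"method": "apply_moves", "body": {
  "plan": [
    {"xyz":[0,0,0],"turn":[0,0,0],"gripper":0.2},
    {"xyz":[0,0,0],"turn":[0,0,0],"gripper":0.1},
    {"xyz":[0,0,0],"turn":[0,0,0],"gripper":0.1},
    {"xyz":[0,0,0],"turn":[0,0,0],"gripper":0.1},
    {"xyz":[0,0,0],"turn":[0,0,0],"gripper":0.1},
    {"xyz":[0,0,0],"turn":[0,0,0],"gripper":0.1},
    {"xyz":[0,0,0],"turn":[0,0,0],"gripper":0.1},
    {"xyz":[0,0,0],"turn":[0,0,0],"gripper":0.1},
    {"xyz":[0,0,0],"turn":[0,0,0],"gripper":0.1},
    {"xyz":[0,0,0],"turn":[0,0,0],"gripper":0.1}
  ]
}}

```text
time: 5.15
tcp_pos: [0.6847, -0.0661, 0.2144]
tcp_rot: [-0.016, 0.906, 0.034, 0.422]
force: [-5.3, 2.7, 2.8]
finger_gap: 0.0231
grip_force: 60.0
```

```bash
python3 - <<'E'
from h import *
g=grip()
def t(dx,dy,dz): return (rackpt(*(g+[dx,dy,dz])),50,AY)
plan(t(0,0,0),t(1,0,12),t(2,0,24),t(-20,0,26),t(-70,-12,24))
E
```

```text
t 5.15 grip rack [ 63.5  22.6 226.6] gap 0.0231 gf 60.0 F [-5.3  2.7  2.8] q [ 0.25 -0.42 -0.67  0.3  -0.47  1.19]
xyz [ 0.  0. -0.] turn [-0.06  0.1   0.04]
xyz [ 9.8  0.  -7. ] turn [-0.06  0.1   0.04]
xyz [ 19.7   0.  -13.9] turn [-0.06  0.1   0.04]
xyz [  7.   -0.  -32.1] turn [-0.06  0.1   0.04]
xyz [-26.7  11.9 -69. ] turn [-0.06  0.1   0.04]
```

Emit:
{"method": "apply_moves", "body": {
  "plan": [
    {"xyz":[3,0,-2],"turn":[0,0,0],"gripper":0.1},
    {"xyz":[7,0,-5],"turn":[0,0,0],"gripper":0.1},
    {"xyz":[12,0,-8.5],"turn":[0,0,0],"gripper":0.1},
    {"xyz":[17,0,-12],"turn":[0,0,0],"gripper":0.1},
    {"xyz":[20,0,-14],"turn":[0,0,0],"gripper":0.1},
    {"xyz":[20,0,-14],"turn":[0,0,0],"gripper":0.1},
    {"xyz":[18,0,-17],"turn":[0,0,0],"gripper":0.1},
    {"xyz":[15,0,-22],"turn":[0,0,0],"gripper":0.1},
    {"xyz":[11,0,-27],"turn":[0,0,0],"gripper":0.1},
    {"xyz":[7,0,-32],"turn":[0,0,0],"gripper":0.1}
  ]
}}

```text
time: 6.4
tcp_pos: [0.664, -0.068, 0.2393]
tcp_rot: [-0.016, 0.906, 0.033, 0.421]
force: [0.0, -0.3, -4.9]
finger_gap: 0.0232
grip_force: 69.0
```

```bash
python3 - <<'E'
from h import *
c=cap('side','s2.png')
def t(*a): return (rackpt(*a),50,AY)
plan(t(0,15,250),t(-50,0,245),t(-60,0,205),t(-60,0,165),t(-62,0,155))
d=c['pixels'];cv2.imwrite('pics/s2c.png',cv2.resize(d[60:280,120:340],(660,660))[:600])
E
```

```text
t 6.45 grip rack [ 42.4  22.1 251.7] gap 0.0229 gf 69.0 F [ 0.2  0.  -3.9] q [ 0.26 -0.49 -0.67  0.28 -0.55  1.21]
xyz [-28.6   7.1 -31.3] turn [-0.03  0.17  0.  ]
xyz [-64.6  22.1 -66.3] turn [-0.03  0.17  0.  ]
xyz [-101.7   22.1  -48.2] turn [-0.03  0.17  0.  ]
xyz [-132.2   22.1  -22.4] turn [-0.03  0.17  0.  ]
xyz [-141.2   22.1  -17.4] turn [-0.03  0.17  0.  ]
```

View pics/s2c.png

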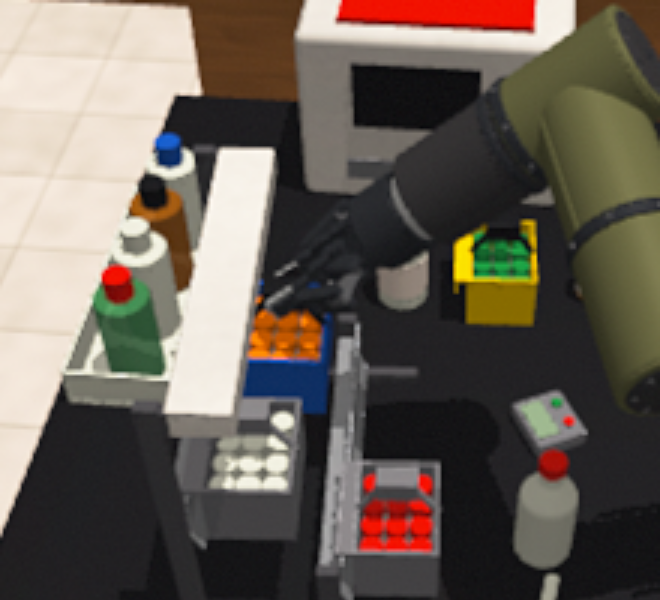

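The blue bin is lifted clear of the rear rail and hangs upright in the gripper at (285,350) in the crop. Next I carry it above the front rail.

Emit:
{"method": "apply_moves", "body": {
  "plan": [
    {"xyz":[-10,2,-11],"turn":[0,0,0],"gripper":0.1},
    {"xyz":[-27,7,-29],"turn":[0,0,0],"gripper":0.1},
    {"xyz":[-46,13,-49],"turn":[0,0,0],"gripper":0.1},
    {"xyz":[-62,19,-66],"turn":[0,0,0],"gripper":0.1},
    {"xyz":[-73,22,-76],"turn":[0,0,0],"gripper":0.1},
    {"xyz":[-80,22,-70],"turn":[0,0,0],"gripper":0.1},
    {"xyz":[-96,22,-57],"turn":[0,0,0],"gripper":0.1},
    {"xyz":[-115,22,-41],"turn":[0,0,0],"gripper":0.1},
    {"xyz":[-129,22,-29],"turn":[0,0,0],"gripper":0.1},
    {"xyz":[-135,22,-24],"turn":[0,0,0],"gripper":0.1}
  ]
}}

```text
time: 7.7
tcp_pos: [0.5607, -0.0977, 0.1491]
tcp_rot: [-0.016, 0.907, 0.033, 0.42]
force: [-0.0, 0.4, -4.0]
finger_gap: 0.0231
grip_force: 69.0
```

```bash
python3 - <<'E'
from h import *
def t(*a): return (rackpt(*a),50,AY)
plan(t(-63,0,163),t(-63,0,150),t(-64,0,141),t(-64.5,0,138.5))
c=cap('side','s3.png');W=cloud(c);hsv=cv2.cvtColor(c['pixels'],cv2.COLOR_BGR2HSV)
a=AY;A=np.array([[np.cos(a),-np.sin(a)],[np.sin(a),np.cos(a)]])
r=(W[...,:2]-O)@A*1000;z=W[...,2]*1000
m=(hsv[...,0]>105)&(hsv[...,0]<130)&(hsv[...,1]>150)&(r[...,0]>-140)&(r[...,0]<20)&(abs(r[...,1])<90)
P=np.c_[r[m],z[m]];print(len(P),np.percentile(P,[2,50,98],axis=0).round(1))
top=P[P[:,2]>np.percentile(P[:,2],98)-12];rc=cv2.minAreaRect(top[:,:2].astype(np.float32));print(rc)
cv2.imwrite('pics/s3c.png',cv2.resize(c['pixels'][150:300,160:360],(800,600)))
E
```

```text
t 7.7 grip rack [-62.4   0.2 161.4] gap 0.0231 gf 69.0 F [-0.   0.4 -4. ] q [ 0.26 -0.83 -1.02  0.27 -0.54  1.21]
xyz [ 0.9  0.2 -1.5] turn [-0.03  0.34  0.02]
xyz [-9.   0.2  6.9] turn [-0.03  0.34  0.02]
xyz [-16.5   0.2  12. ] turn [-0.03  0.34  0.02]
xyz [-18.7   0.2  13.2] turn [-0.03  0.34  0.02]
636 [[-100.4  -51.9   55. ]
 [ -45.9   53.9  108.6]
 [  -6.    57.8  126.3]]
((-52.98042678833008, 2.343639373779297), (94.82427978515625, 113.97024536132812), 0.3243308365345001)
```

View pics/s3c.png

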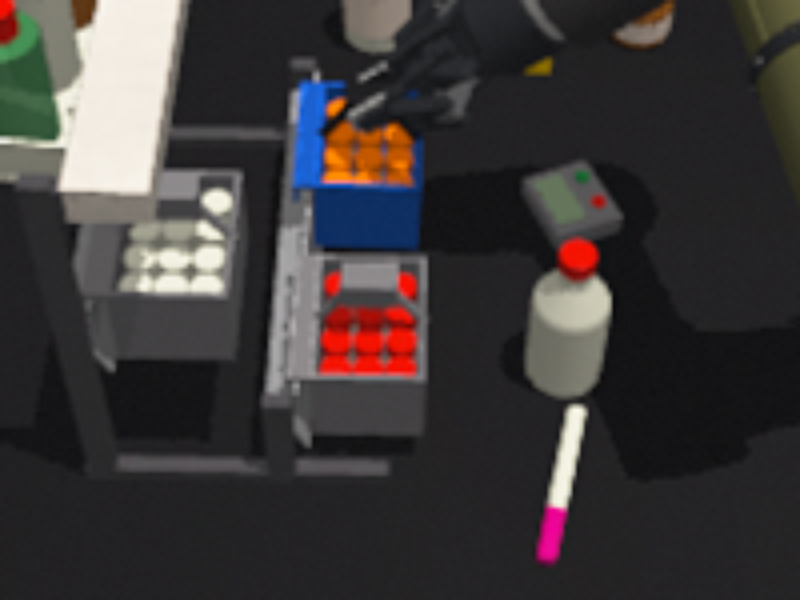

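The blue bin is level above the front rail at (360,160). Its slot is centred over the rail (bin x ≈ -61, underside ≈ 56 mm), so I lower it.

Emit:
{"method": "apply_moves", "body": {
  "plan": [
    {"xyz":[-4,0,3],"turn":[0,0,0],"gripper":0.1},
    {"xyz":[-8,0,6],"turn":[0,0,0],"gripper":0.1},
    {"xyz":[-12,0,9],"turn":[0,0,0],"gripper":0.1},
    {"xyz":[-14.5,0,11],"turn":[0,0,0],"gripper":0.1},
    {"xyz":[-16.5,0,12],"turn":[0,0,0],"gripper":0.1},
    {"xyz":[-18,0,12.5],"turn":[0,0,0],"gripper":0.1},
    {"xyz":[-19,0,12.5],"turn":[0,0,0],"gripper":0.1},
    {"xyz":[-19.5,0,13],"turn":[0,0,0],"gripper":0.1},
    {"xyz":[-19.5,0,13],"turn":[0,0,0],"gripper":0.1},
    {"xyz":[-19.5,0,13],"turn":[0,0,0],"gripper":0.1}
  ]
}}

```text
time: 9.0
tcp_pos: [0.5585, -0.0979, 0.1284]
tcp_rot: [-0.016, 0.906, 0.033, 0.421]
force: [-0.7, -1.2, -3.9]
finger_gap: 0.0229
grip_force: 69.2
```

```bash
cat >> h.py <<'E'
def binrect(c,h0,h1,ctr): # rack-frame report of a coloured bin near ctr (mm)
    W=cloud(c);hsv=cv2.cvtColor(c['pixels'],cv2.COLOR_BGR2HSV);a=AY;A=np.array([[np.cos(a),-np.sin(a)],[np.sin(a),np.cos(a)]])
    r=(W[...,:2]-O)@A*1000;z=W[...,2]*1000
    m=(hsv[...,0]>h0)&(hsv[...,0]<h1)&(hsv[...,1]>150)&(abs(r[...,0]-ctr[0])<75)&(abs(r[...,1]-ctr[1])<85)&(z>ctr[2]-20)&(z<ctr[2]+100)
    P=np.c_[r[m],z[m]]; 
    if len(P)<30: print('few',len(P));return
    t=P[P[:,2]>ctr[2]+56];t=t[t[:,2]<ctr[2]+85]
    print(len(P),'z98',np.percentile(P[:,2],98).round(1),'x 1/99',np.percentile(P[:,0],[1,99]).round(1),'rim',len(t),np.percentile(t,[1,50,99],axis=0).round(1).tolist(),cv2.minAreaRect(t[:,:2].astype(np.float32)))
E
python3 - <<'E'
from h import *
plan()
binrect(cap('side'),105,130,(-60,0,35));binrect(cap('top'),105,130,(-60,0,35))
E
```

```text
t 9.0 grip rack [-64.7   0.2 140.7] gap 0.0229 gf 69.2 F [-0.7 -1.2 -3.9] q [ 0.26 -0.83 -1.06  0.3  -0.49  1.19]
526 z98 105.9 x 1/99 [-101.5   -4.4] rim 275 [[-101.0, -54.5, 92.0], [-24.0, 25.1, 102.0], [-8.3, 58.5, 106.8]] ((-54.331722259521484, 0.6585884094238281), (92.89421844482422, 118.31763458251953), 0.31787240505218506)
300 z98 109.5 x 1/99 [-101.5   -6.9] rim 247 [[-101.0, -55.7, 91.8], [-19.7, -0.9, 104.2], [-6.8, 53.3, 111.1]] ((-54.138160705566406, -1.6270332336425781), (110.32190704345703, 94.95092010498047), 89.71244812011719)
```

Emit:
{"method": "apply_moves", "body": {
  "plan": [
    {"xyz":[-1,0,0.5],"turn":[0,0,0],"gripper":0.1},
    {"xyz":[-2,0,1],"turn":[0,0,0],"gripper":0.1},
    {"xyz":[-3,0,1],"turn":[0,0,0],"gripper":0.1},
    {"xyz":[-3,0,1],"turn":[0,0,0],"gripper":0.1},
    {"xyz":[-3,0,1],"turn":[0,0,0],"gripper":0.2},
    {"xyz":[-3,0,1],"turn":[0,0,0],"gripper":0.3},
    {"xyz":[-3,0,1],"turn":[0,0,0],"gripper":0.4},
    {"xyz":[-3,0,1],"turn":[0,0,0],"gripper":0.5},
    {"xyz":[-3,0,1],"turn":[0,0,0],"gripper":0.7},
    {"xyz":[-3,0,1],"turn":[0,0,0],"gripper":0.9}
  ]
}}

```text
time: 10.35
tcp_pos: [0.5573, -0.0979, 0.1255]
tcp_rot: [-0.016, 0.906, 0.033, 0.421]
force: [0.6, -0.4, 0.3]
finger_gap: 0.0757
grip_force: 0.0
```

```bash
python3 - <<'E'
from h import *
binrect(cap('side'),105,130,(-60,0,30));binrect(cap('top'),105,130,(-60,0,30))
y=np.array([.4483,-.3565,.106]);w=rot(50,.055)
plan((rackpt(-65,0,136)-rot(50,AY).apply([0,0,.13]),50,AY),(y-w.apply([0,0,.13]),50,.055))
E
```

```text
511 z98 102.2 x 1/99 [-104.1   -6.8] rim 282 [[-104.1, -54.5, 86.4], [-26.5, 23.3, 98.0], [-10.1, 57.8, 102.6]] ((-57.32569122314453, 1.40032958984375), (115.93243408203125, 94.14315795898438), 89.8205337524414)
277 z98 105.3 x 1/99 [-102.3   -8.8] rim 235 [[-74.0, -55.7, 88.6], [-21.4, 2.3, 100.1], [-8.8, 53.3, 105.9]] ((-55.08108901977539, -1.4963569641113281), (109.77172088623047, 93.96208953857422), 89.9809799194336)
t 10.45 grip rack [-65.9   0.2 137.7] gap 0.0767 gf 0.0 F [ 0.6 -1.5  0.1] q [ 0.26 -0.83 -1.07  0.3  -0.49  1.19]
xyz [-1.100e+00  1.000e-01 -1.283e+02] turn [-0.03  0.18  0.01]
xyz [ -97.5  248.2 -196.1] turn [-0.83  0.18  0.68]
```

Emit:
{"method": "apply_moves", "body": {
  "plan": [
    {"xyz":[0,0,-15],"turn":[0,0,0],"gripper":1},
    {"xyz":[0,0,-50],"turn":[0,0,0],"gripper":1},
    {"xyz":[0,0,-95],"turn":[0,0,0],"gripper":1},
    {"xyz":[-4,15,-135],"turn":[0,0,0],"gripper":1},
    {"xyz":[-20,60,-155],"turn":[0,0,0],"gripper":1},
    {"xyz":[-40,115,-170],"turn":[-0.5,0,0.5],"gripper":1},
    {"xyz":[-62,168,-180],"turn":[-0.5,0,0.5],"gripper":1},
    {"xyz":[-82,215,-190],"turn":[-0.8,0,0.7],"gripper":1},
    {"xyz":[-97,248,-196],"turn":[-0.8,0.2,0.7],"gripper":1},
    {"xyz":[-97,248,-196],"turn":[-0.8,0.2,0.7],"gripper":1}
  ]
}}

```text
time: 11.7
tcp_pos: [0.3621, -0.3642, 0.1772]
tcp_rot: [-0.011, 0.906, 0.023, 0.423]
force: [1.4, 0.4, 0.9]
finger_gap: 0.0854
grip_force: 0.0
```

```bash
python3 - <<'E'
from h import *
binrect(cap('top'),105,130,(-60,0,30))
y=np.array([.4483,-.3565,.106]);w=rot(50,.055)
c=cap('wrist','w4.png')
plan((y-w.apply([0,0,.13]),50,.055),(y,50,.055))
E
```

```text
405 z98 105.1 x 1/99 [-104.    -8.9] rim 305 [[-104.0, -56.1, 88.8], [-24.6, -1.5, 99.6], [-8.8, 53.2, 106.0]] ((-56.6320915222168, -1.3638534545898438), (110.09809875488281, 96.98946380615234), 89.57145690917969)
t 11.8 grip rack [-280.6 -251.2  187.3] gap 0.0853 gf 0.0 F [ 0.7 -0.1 -0.4] q [-0.95 -0.51 -0.45 -0.77 -1.19  2.7 ]
xyz [ 3.1 -3.4  0.1] turn [ 0.11  0.16 -0.45]
xyz [  3.4  -3.7 130.1] turn [ 0.11  0.16 -0.45]
```

View pics/w4.png

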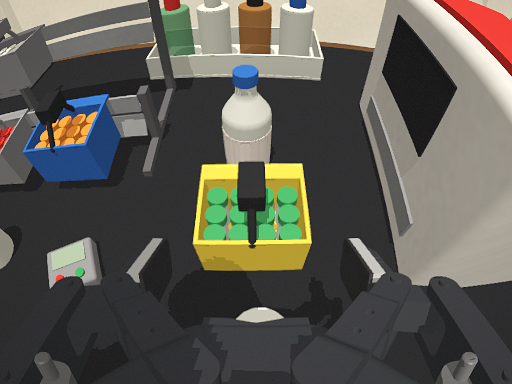

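The wrist view shows the yellow bin's grip block at (251,185), slightly left of finger centre, which the planned shift corrects. The blue bin hangs level on the front rail at (75,140), and the jar cap is below the gripper at (260,318).

Emit:
{"method": "apply_moves", "body": {
  "plan": [
    {"xyz":[3,-3,15],"turn":[0,0,-0.4],"gripper":1},
    {"xyz":[3.5,-3.5,45],"turn":[0,0,-0.4],"gripper":1},
    {"xyz":[3.5,-3.5,80],"turn":[0,0,-0.4],"gripper":1},
    {"xyz":[3.5,-3.5,108],"turn":[0,0,-0.4],"gripper":1},
    {"xyz":[3.5,-3.5,123],"turn":[0,0,-0.4],"gripper":1},
    {"xyz":[3.5,-3.5,129],"turn":[0,0,-0.4],"gripper":0.8},
    {"xyz":[3.5,-3.5,129],"turn":[0,0,-0.4],"gripper":0.6},
    {"xyz":[3.5,-3.5,129],"turn":[0,0,-0.4],"gripper":0.4},
    {"xyz":[3.5,-3.5,129],"turn":[0,0,-0.4],"gripper":0.3},
    {"xyz":[3.5,-3.5,129],"turn":[0,0,-0.4],"gripper":0.2}
  ]
}}

```text
time: 13.05
tcp_pos: [0.4645, -0.3527, 0.0985]
tcp_rot: [-0.01, 0.906, 0.028, 0.423]
force: [-1.2, -1.2, 2.1]
finger_gap: 0.023
grip_force: 61.2
```

Emit:
{"method": "apply_moves", "body": {
  "plan": [
    {"xyz":[0,0,0],"turn":[0,0,0],"gripper":0.1},
    {"xyz":[0,0,0],"turn":[0,0,0],"gripper":0.1},
    {"xyz":[0,0,0],"turn":[0,0,0],"gripper":0.1},
    {"xyz":[0,0,0],"turn":[0,0,0],"gripper":0.1},
    {"xyz":[0,0,0],"turn":[0,0,0],"gripper":0.1},
    {"xyz":[0,0,0],"turn":[0,0,0],"gripper":0.1},
    {"xyz":[0,0,0],"turn":[0,0,0],"gripper":0.1},
    {"xyz":[0,0,0],"turn":[0,0,0],"gripper":0.1},
    {"xyz":[0,0,0],"turn":[0,0,0],"gripper":0.1},
    {"xyz":[0,0,0],"turn":[0,0,0],"gripper":0.1}
  ]
}}

```text
time: 14.3
tcp_pos: [0.4646, -0.3527, 0.0985]
tcp_rot: [-0.009, 0.906, 0.028, 0.423]
force: [-3.6, -2.4, 5.0]
finger_gap: 0.0231
grip_force: 61.9
```

```bash
python3 - <<'E'
from h import *
s,p,r=cur();print(p-r.apply([0,0,.019]))
g=p-r.apply([0,0,.019])
plan((g+[0,0,.19],50,.055),(rackpt(-110,-10,280),50,AY+.018-.018),(rackpt(-10,0,270),50,AY))
E
```

```text
[ 0.45009469 -0.35343412  0.11073814]
t 14.3 grip rack [-176.9 -246.8  110.7] gap 0.0231 gf 61.9 F [-3.6 -2.4  5. ] q [-0.73 -0.35 -0.48 -0.76 -0.89  2.69]
xyz [ 145.7    1.2 -122. ] turn [ 0.07 -0.07  0.44]
xyz [ 171.8 -236.8  -60.9] turn [ 0.86 -0.06 -0.23]
xyz [ 228.3 -248.3   22. ] turn [ 0.86 -0.06 -0.23]
```

Emit:
{"method": "apply_moves", "body": {
  "plan": [
    {"xyz":[6,0,-5],"turn":[0,0,0],"gripper":0.1},
    {"xyz":[20,0,-17],"turn":[0,0,0],"gripper":0.1},
    {"xyz":[42,0,-35],"turn":[0,0,0],"gripper":0.1},
    {"xyz":[66,0,-55],"turn":[0,0,0],"gripper":0.1},
    {"xyz":[90,0,-75],"turn":[0,0,0],"gripper":0.1},
    {"xyz":[110,0,-92],"turn":[0,0,0],"gripper":0.1},
    {"xyz":[121,-5,-101],"turn":[0,0,0],"gripper":0.1},
    {"xyz":[126,-20,-99],"turn":[0,0,0],"gripper":0.1},
    {"xyz":[132,-45,-94],"turn":[0.2,0,0],"gripper":0.1},
    {"xyz":[138,-80,-88],"turn":[0.4,0,0],"gripper":0.1}
  ]
}}

```text
time: 15.55
tcp_pos: [0.4807, -0.2693, 0.2584]
tcp_rot: [-0.014, 0.906, 0.028, 0.422]
force: [0.3, 0.6, -3.9]
finger_gap: 0.0231
grip_force: 60.8
```

```bash
python3 - <<'E'
from h import *
plan((rackpt(-110,-5,275),50,AY),(rackpt(-60,0,275),50,AY))
g=grip();binrect(cap('side'),20,36,(g[0],g[1],g[2]-110));binrect(cap('top'),20,36,(g[0],g[1],g[2]-110))
E
```

```text
t 15.55 grip rack [-154.8 -165.   270.6] gap 0.0231 gf 60.8 F [ 0.3  0.6 -3.9] q [-0.41 -0.66 -0.49 -0.43 -0.97  2.14]
xyz [  31.  -160.6   30.5] turn [ 0.35  0.06 -0.44]
xyz [  63.1 -166.    68.7] turn [ 0.35  0.06 -0.44]
692 z98 232.6 x 1/99 [-195.7 -100.9] rim 327 [[-196.0, -219.2, 217.1], [-123.6, -130.1, 228.6], [-100.8, -107.2, 235.1]] ((-149.28924560546875, -163.87657165527344), (115.28138732910156, 96.99883270263672), 88.0709457397461)
521 z98 235.3 x 1/99 [-193.9  -98.4] rim 371 [[-193.0, -216.9, 217.5], [-113.5, -156.9, 230.6], [-98.3, -106.8, 236.5]] ((-146.28819274902344, -162.6162109375), (111.87872314453125, 96.08977508544922), 89.7577896118164)
```

Emit:
{"method": "apply_moves", "body": {
  "plan": [
    {"xyz":[8,-38,8],"turn":[0,0,0],"gripper":0.1},
    {"xyz":[16,-78,15],"turn":[0.2,0,-0.2],"gripper":0.1},
    {"xyz":[24,-115,22],"turn":[0.3,0,-0.4],"gripper":0.1},
    {"xyz":[30,-143,28],"turn":[0.3,0,-0.4],"gripper":0.1},
    {"xyz":[34,-157,34],"turn":[0.3,0,-0.4],"gripper":0.1},
    {"xyz":[40,-163,42],"turn":[0.3,0,-0.4],"gripper":0.1},
    {"xyz":[48,-165,51],"turn":[0.3,0,-0.4],"gripper":0.1},
    {"xyz":[56,-166,60],"turn":[0.3,0,-0.4],"gripper":0.1},
    {"xyz":[62,-166,67],"turn":[0.3,0,-0.4],"gripper":0.1},
    {"xyz":[63,-166,68.5],"turn":[0.3,0,-0.4],"gripper":0.1}
  ]
}}

```text
time: 16.9
tcp_pos: [0.5632, -0.0989, 0.2627]
tcp_rot: [-0.014, 0.906, 0.033, 0.422]
force: [0.4, -0.7, -2.8]
finger_gap: 0.0234
grip_force: 61.1
```

```bash
python3 - <<'E'
from h import *
plan((rackpt(10,0,268),50,AY),(rackpt(40,0,257),50,AY),(rackpt(69,0,255),50,AY))
g=grip();binrect(cap('side'),20,36,(g[0],g[1],g[2]-110));binrect(cap('top'),105,130,(-60,0,30))
E
```

```text
t 16.9 grip rack [-60.1  -1.1 275. ] gap 0.0234 gf 61.1 F [ 0.4 -0.7 -2.8] q [ 0.27 -0.82 -0.79  0.22 -0.75  1.29]
xyz [39.8 -1.2 58.1] turn [0.12 0.09 0.06]
xyz [50.7 -1.3 88.1] turn [0.12 0.09 0.06]
xyz [ 67.9  -1.3 111.6] turn [0.12 0.09 0.06]
773 z98 236.4 x 1/99 [-101.2   -6.6] rim 382 [[-101.3, -54.3, 221.3], [-25.3, 33.4, 233.0], [-6.3, 56.2, 238.6]] ((-53.50576400756836, -0.3599891662597656), (95.36497497558594, 115.11148834228516), 0.17286671698093414)
few 20
```

Emit:
{"method": "apply_moves", "body": {
  "plan": [
    {"xyz":[6,-1,9],"turn":[0,0,0],"gripper":0.1},
    {"xyz":[18,-1,26],"turn":[0,0,0],"gripper":0.1},
    {"xyz":[30,-1,44],"turn":[0,0,0],"gripper":0.1},
    {"xyz":[40,-1,58],"turn":[0,0,0],"gripper":0.1},
    {"xyz":[46,-1,74],"turn":[0,0,0],"gripper":0.1},
    {"xyz":[51,-1,87],"turn":[0,0,0],"gripper":0.1},
    {"xyz":[56,-1,95],"turn":[0,0,0],"gripper":0.1},
    {"xyz":[60,-1,101],"turn":[0,0,0],"gripper":0.1},
    {"xyz":[64,-1,106],"turn":[0,0,0],"gripper":0.1},
    {"xyz":[67,-1,110],"turn":[0,0,0],"gripper":0.1}
  ]
}}

```text
time: 18.25
tcp_pos: [0.6902, -0.0879, 0.2446]
tcp_rot: [-0.015, 0.906, 0.034, 0.423]
force: [-1.0, -0.1, -1.8]
finger_gap: 0.0232
grip_force: 61.1
```

```bash
python3 - <<'E'
from h import *
def t(*a): return (rackpt(*a),50,AY)
plan(t(68,0,255),t(68,0,245),t(67,0,236),t(66,0,233))
g=grip();c=cap('side');binrect(c,20,36,(g[0],g[1],g[2]-110));cv2.imwrite('pics/s5c.png',cv2.resize(c['pixels'][100:280,150:360],(700,600)))
E
```

```text
t 18.25 grip rack [ 67.4   0.5 256.8] gap 0.0232 gf 61.1 F [-1.  -0.1 -1.8] q [ 0.21 -0.4  -0.57  0.2  -0.54  1.31]
xyz [-1.   0.5  1.6] turn [ 0.06 -0.05  0.12]
xyz [-8.6  0.5  8.1] turn [ 0.06 -0.05  0.12]
xyz [-16.2   0.5  13.1] turn [ 0.06 -0.05  0.12]
xyz [-19.1   0.5  14.2] turn [ 0.06 -0.05  0.12]
457 z98 216.9 x 1/99 [25.2 83.8] rim 121 [[25.4, -11.2, 203.0], [39.7, 53.3, 211.5], [74.8, 57.9, 218.7]] ((49.501914978027344, 17.430545806884766), (81.61228942871094, 50.026527404785156), 87.79499053955078)
```

View pics/s5c.png

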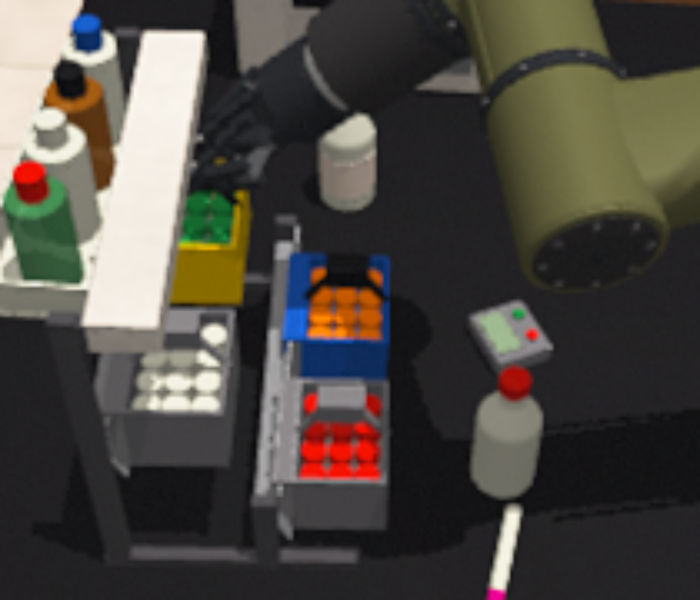

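The yellow bin is under the strip at (210,250), upright, with the blue bin seated on the front rail at (340,320). The front edge reads slightly too far forward, so I shift it 2 mm back before lowering.

Emit:
{"method": "apply_moves", "body": {
  "plan": [
    {"xyz":[0.7,0,0.8],"turn":[0,0,0],"gripper":0.1},
    {"xyz":[1.3,0.3,1.6],"turn":[0,0,0],"gripper":0.1},
    {"xyz":[1.3,0.5,1.6],"turn":[0,0,0],"gripper":0.1},
    {"xyz":[0,0.5,2.7],"turn":[0,0,0],"gripper":0.1},
    {"xyz":[-1,0.5,3.5],"turn":[0,0,0],"gripper":0.1},
    {"xyz":[-1,0.5,3.5],"turn":[0,0,0],"gripper":0.1},
    {"xyz":[-1,0.5,3.5],"turn":[0,0,0],"gripper":0.1},
    {"xyz":[-1,0.5,3.5],"turn":[0,0,0],"gripper":0.1},
    {"xyz":[-1,0.5,3.5],"turn":[0,0,0],"gripper":0.1},
    {"xyz":[-1,0.5,3.5],"turn":[0,0,0],"gripper":0.1}
  ]
}}

```text
time: 19.55
tcp_pos: [0.6919, -0.0883, 0.2412]
tcp_rot: [-0.015, 0.906, 0.034, 0.423]
force: [1.1, 0.1, -2.4]
finger_gap: 0.0231
grip_force: 61.2
```

```bash
python3 - <<'E'
from h import *
def t(*a): return (rackpt(*a),50,AY)
plan(t(69.5,0,255),t(69.5,0,245),t(69,0,236),t(68,0,233))
g=grip()
for n in('side','top'):binrect(cap(n),20,36,(g[0],g[1],g[2]-110))
# compare: same measurement on initial blue bin at x=65, z=120
for n in('side','top'):
    d=load(n); print(n); binrect(dict(pixels=d['p'],z_map=None) if 0 else {'pixels':d['p'],'z_map':np.where(np.isnan(d['W'][...,0]),0,((d['W']@cv2.Rodrigues(d['rv'].astype(float))[0].T)+d['t'].ravel())[...,2]),'cx':float(d['cx']),'cy':float(d['cy']),'rvec':d['rv'],'tvec':d['t'],'vertical_fov':float(d['fov'])},105,130,(65,22,120))
E
```

```text
t 19.55 grip rack [ 69.1   0.  253.4] gap 0.0231 gf 61.2 F [ 1.1  0.1 -2.4] q [ 0.21 -0.39 -0.57  0.2  -0.53  1.31]
xyz [ 1.5  0.  -0.7] turn [ 0.07 -0.02  0.12]
xyz [-6.2 -0.   5.8] turn [ 0.07 -0.02  0.12]
xyz [-13.4  -0.   11.2] turn [ 0.07 -0.02  0.12]
xyz [-16.3  -0.   12.3] turn [ 0.07 -0.02  0.12]
461 z98 213.6 x 1/99 [26.8 84.6] rim 120 [[26.5, -56.6, 199.4], [41.7, 51.9, 209.7], [75.7, 57.2, 216.1]] ((42.12049865722656, 3.76885986328125), (116.32941436767578, 47.868751525878906), 79.27423858642578)
48 z98 215.1 x 1/99 [27.7 96.4] rim 15 [[56.6, -55.4, 200.9], [75.7, 50.3, 212.3], [81.4, 52.2, 217.7]] ((75.9393310546875, -0.3423576354980469), (22.324199676513672, 110.16497039794922), 9.265902519226074)
side
234 z98 192.9 x 1/99 [24.6 79.7] rim 137 [[24.5, -30.4, 176.4], [35.9, 66.1, 184.5], [78.6, 80.9, 197.7]] ((50.071693420410156, 25.157032012939453), (113.7036361694336, 54.64491271972656), 87.80899047851562)
top
249 z98 191.5 x 1/99 [25.5 91.8] rim 113 [[25.4, -32.6, 176.9], [28.7, 13.0, 187.3], [85.3, 76.8, 192.7]] ((55.50334548950195, 22.132884979248047), (109.8088150024414, 61.32942199707031), 89.23468017578125)
```

Emit:
{"method": "apply_moves", "body": {
  "plan": [
    {"xyz":[0.6,0,0.8],"turn":[0,0,0],"gripper":0.1},
    {"xyz":[-2,0,3],"turn":[0,0,0],"gripper":0.1},
    {"xyz":[-5,0,5.5],"turn":[0,0,0],"gripper":0.1},
    {"xyz":[-8,0,8],"turn":[0,0,0],"gripper":0.1},
    {"xyz":[-11,0,10.5],"turn":[0,0,0],"gripper":0.1},
    {"xyz":[-13,0,12],"turn":[0,0,0],"gripper":0.1},
    {"xyz":[-15,0,13.3],"turn":[0,0,0],"gripper":0.1},
    {"xyz":[-15,0,13.3],"turn":[0,0,0],"gripper":0.1},
    {"xyz":[-15,0,13.3],"turn":[0,0,0],"gripper":0.1},
    {"xyz":[-15,0,13.3],"turn":[0,0,0],"gripper":0.1}
  ]
}}

```text
time: 20.9
tcp_pos: [0.6925, -0.0883, 0.2214]
tcp_rot: [-0.015, 0.906, 0.034, 0.423]
force: [-0.8, -0.3, -3.1]
finger_gap: 0.0234
grip_force: 61.2
```

```bash
python3 - <<'E'
from h import *
def t(*a): return (rackpt(*a),50,AY)
plan(t(69,0,231.5),t(68,0,231))
g=grip()
for n in('side','top'):binrect(cap(n),20,36,(g[0],g[1],g[2]-110))
E
```

```text
t 20.9 grip rack [ 69.7  -0.  233.7] gap 0.0234 gf 61.2 F [-0.8 -0.3 -3.1] q [ 0.2  -0.39 -0.61  0.22 -0.49  1.3 ]
xyz [-2.1 -0.   0.9] turn [ 0.06 -0.04  0.12]
xyz [-3.1 -0.   0.4] turn [ 0.06 -0.04  0.12]
373 z98 194.4 x 1/99 [27.3 84.8] rim 126 [[27.6, -54.8, 180.1], [44.1, 52.6, 189.7], [78.6, 57.2, 195.3]] ((53.5216064453125, 1.0911216735839844), (113.05337524414062, 53.20907211303711), 89.099365234375)
61 z98 196.0 x 1/99 [ 28.7 100.6] rim 24 [[50.5, -57.1, 181.8], [76.4, 49.9, 193.2], [89.3, 53.0, 197.0]] ((68.78418731689453, -2.5353126525878906), (36.15614700317383, 110.13275909423828), 3.2512619495391846)
```

Emit:
{"method": "apply_moves", "body": {
  "plan": [
    {"xyz":[-1,0,0.5],"turn":[0,0,0],"gripper":0.1},
    {"xyz":[-2,0,0.7],"turn":[0,0,0],"gripper":0.1},
    {"xyz":[-3,0,0.5],"turn":[0,0,0],"gripper":0.1},
    {"xyz":[-3,0,0.5],"turn":[0,0,0],"gripper":0.1},
    {"xyz":[-3,0,0.5],"turn":[0,0,0],"gripper":0.2},
    {"xyz":[-3,0,0.5],"turn":[0,0,0],"gripper":0.3},
    {"xyz":[-3,0,0.5],"turn":[0,0,0],"gripper":0.4},
    {"xyz":[-3,0,0.5],"turn":[0,0,0],"gripper":0.5},
    {"xyz":[-3,0,0.5],"turn":[0,0,0],"gripper":0.7},
    {"xyz":[-3,0,0.5],"turn":[0,0,0],"gripper":0.9}
  ]
}}

```text
time: 22.25
tcp_pos: [0.6909, -0.0884, 0.2187]
tcp_rot: [-0.015, 0.906, 0.034, 0.423]
force: [-0.7, -0.8, 1.2]
finger_gap: 0.0758
grip_force: 0.0
```

Emit:
{"method": "apply_moves", "body": {
  "plan": [
    {"xyz":[0,0,0],"turn":[0,0,0],"gripper":1},
    {"xyz":[0,0,-15],"turn":[0,0,0],"gripper":1},
    {"xyz":[0,0,-40],"turn":[0,0,0],"gripper":1},
    {"xyz":[0,0,-75],"turn":[0,0,0],"gripper":1},
    {"xyz":[0,0,-110],"turn":[0,0,0],"gripper":1},
    {"xyz":[0,0,-140],"turn":[0,0,0],"gripper":1},
    {"xyz":[0,0,-150],"turn":[0,0,0],"gripper":1},
    {"xyz":[0,0,-150],"turn":[0,0,0],"gripper":1},
    {"xyz":[0,0,-150],"turn":[0,0,0],"gripper":1},
    {"xyz":[0,0,-150],"turn":[0,0,0],"gripper":1}
  ]
}}

```text
time: 23.5
tcp_pos: [0.5766, -0.0966, 0.3133]
tcp_rot: [-0.014, 0.906, 0.034, 0.421]
force: [-0.2, 0.4, -0.2]
finger_gap: 0.0854
grip_force: 0.0
```

```bash
python3 - <<'E'
from h import *
plan()
for n in('side','top'):
    c=cap(n);binrect(c,20,36,(65,0,120));binrect(c,105,130,(-60,0,30))
    if n=='side':cv2.imwrite('pics/s6c.png',cv2.resize(c['pixels'][100:280,150:360],(700,600)))
E
```

```text
t 23.5 grip rack [-4.650e+01  2.000e-01  3.256e+02] gap 0.0854 gf 0.0 F [-0.2  0.4 -0.2] q [ 0.26 -0.75 -0.66  0.2  -0.81  1.31]
386 z98 188.4 x 1/99 [24.6 84.9] rim 141 [[24.4, -54.2, 176.3], [37.9, 50.2, 184.1], [78.9, 57.7, 189.8]] ((38.462791442871094, 4.355522155761719), (120.90217590332031, 53.244590759277344), 72.46461486816406)
542 z98 102.4 x 1/99 [-104.1   -7.3] rim 305 [[-104.1, -54.6, 86.6], [-27.9, 16.1, 97.5], [-10.2, 57.8, 103.1]] ((-57.35594177246094, 1.6868667602539062), (115.21383666992188, 94.36146545410156), 89.67828369140625)
320 z98 191.3 x 1/99 [25.2 95.6] rim 137 [[24.9, -56.6, 176.1], [32.4, -9.3, 187.0], [88.5, 53.2, 193.2]] ((56.87495422363281, -2.0234642028808594), (110.7195816040039, 65.34326934814453), 89.48221588134766)
210 z98 105.1 x 1/99 [-103.9   -9. ] rim 182 [[-104.0, -54.3, 92.1], [-20.6, -8.2, 99.7], [-9.0, 53.1, 106.7]] ((-56.2406005859375, -1.3886070251464844), (95.85221099853516, 108.90511322021484), 0.45484620332717896)
```

View pics/s6c.png

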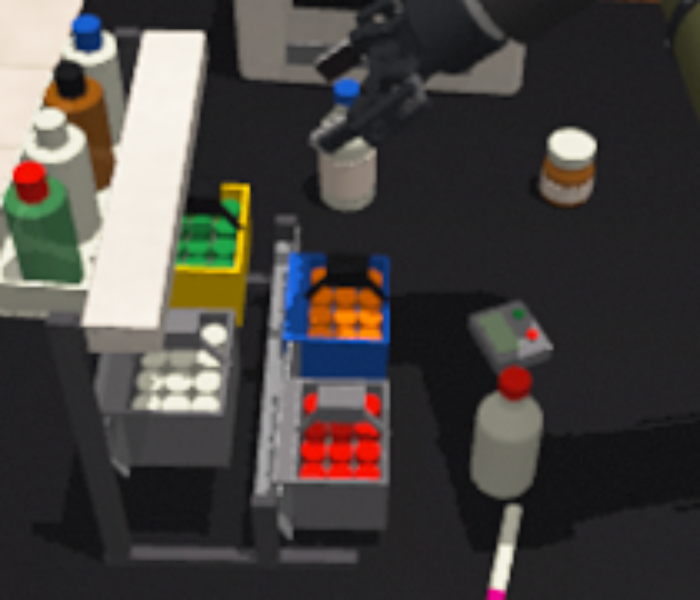

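Both bins hang squarely: yellow on the rear rail at (210,250), its edges matching where the blue bin first hung to within 1 mm, and blue on the front rail at (340,320). The gripper is clear, so I hand in.

```bash
python3 -c "
from bench import robot
print(robot.finish_job())"
```

```text
the job is handed in; nothing more can be done
None
```

I handed the job in with the blue bin hanging on the front rail and the yellow bin on the rear rail behind it, both released and level in the last camera check; the hand-in itself returned no pass or fail result.

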